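# Clear the disc sander's table and hold its run paddle half-way

### The arm

A 6-joint arm with a two-finger parallel gripper is mounted at the origin on the work surface. World frame = base frame: x ahead of the robot, y to its left, z up, the work surface at z = 0. Lengths are in mm, angles in rad, forces in N, time in s.
With the tool pointing down it reaches from about 275 to 1000 mm from the base axis. Payload 8.4 kg.
Tool frame: the origin (TCP) lies at the very end of the fingers, on their centre line; the grasp point (between the pads) lies 19 mm behind it; z points along the fingers, y is the line along which they close (so a half turn about z gives the same grasp; the last joint's range is limited). The gripper opens to 85 mm and grips with 20 to 120 N. Pads are 22 mm wide; open, the fingers measure 114 mm over their backs; the gripper's body (76 mm by 85 mm) begins 54 mm behind the grasp point. The pads swing forward as they close: fully open they stand 13 mm farther back than shut.
Start: joints at [1.145, 0.353, 1.633, -0, 1.155, -0.002], TCP at [257.016, 569.711, 231.281] pointing down, gripper open.
Joint ranges: [-2.63, 2.63], [-0.92, 2.1], [0.06, 2.66], [-1.3, 4.44], [0, 2.69], [-3.02, 3.02]. Speed limits (rad/s): [2.22, 2.22, 2.79, 3.14, 3.14, 3.14].

### API

Orientations are given as [roll, pitch, yaw] about the fixed x, y, z axes, in that order (R = Rz(yaw) Ry(pitch) Rx(roll)).
In Python, from rig import telemetry, imaging, r gives the robot as it stands. The module is installed in compiled form; this text tells all that it offers.
- The arm moves only by the tool step_arm, never from a script. Its argument "moves" is a list of rows, each a list of 3 entries, a list of its own where there are three numbers: the turn, a rotation vector about the tool's x, y, z scaled (see below), then the shift along the tool's x, y, z scaled (see below), then the opening, from -1 (shut) to 1 (fully open). A call has 1 to 8 rows; each row is the pose to reach, as a shift and turn from the pose commanded when the call began, along the tool's axes at that moment; what a row does not reach only later rows make up. The controller multiplies each number of a shift by 200 mm and each number of a turn by 45 degrees. A row lasts 1/10 s, in which the tool goes at most 50 mm and 8.59 degrees, less where a joint would pass 70% of its speed; a pose out of reach is approached as far as the arm can. A call with a number of a shift or a turn outside -1 to 1 is refused whole. A call with a gripper value outside its range is refused whole. The fingers move at their own pace and stop on an object; "squeeze" is the grip in N (left out, the last holds). Time passes only in rows, so rows that repeat a pose let the fingers close. It gives the time, the measured TCP pose, the force, the opening and the grip force at its end, in the units of the state.
- telemetry.sense(): the state, without advancing time (a new reading comes with each control period).
- imaging.grab_frame(name): name is "scene" or "top" or "wrist"; returns the picture (400x640x3 uint8, red, green, blue); there is no depth.
- imaging.calibration(name): a dict with "fx", "fy", "cx", "cy" (pixels), "cam_to_world" (4x4, takes a point from camera to world coordinates). Camera axes: x right, y up, looking along -z (the intrinsics and any distortion apply to the point x, -y, -z); pixel columns grow to the right and rows downward; lengths in mm; the calibration is good to about 2 mm. A picture is of the moment at which its call begins: read the wrist's pose just before it. calibration takes no time and is no camera call; for the wrist camera it gives the pose at the moment of the call.
- r.sign_off(): hands the job in; it is judged then, once.
Trained networks look in the newest picture that a camera, given by its name, has taken for a name from the list of things; names that differ only in an ending like _2 or _b are one class to them, and where a whole thing is asked for, a point or a joint stands for the part that bears it (a point fixed in the world has none). Each returns a list of dicts, best first, with "conf" (0 to 1); they miss things now and then, are a little off and sometimes report something else, mostly with a low value. They report only what shows in the picture. A call takes as long as a camera call.
- imaging.recognise(camera, name): "extent" ([left, top, width, height] in pixels, round what is visible of it).
- imaging.mark_of(camera, name): "xy" ([column, row] in pixels: a listed point, or the origin of a listed thing).
The state is a dict: "clock": time; "qpos": joint angles; "qvel": joint speeds; "joint_efforts": joint torques, N m; "eef_pos": TCP position; "tcp_rot": TCP orientation; "contact_force": force on the tool from outside, world axes, zero at the start; "wrist_torque": the same for the moment, N m; "opening": opening from 0.0 (shut) to 1.0 (fully open); "grasp_force": force on a finger pad.
Only numpy, scipy, OpenCV 4.12 (cv2) and the standard library are available. Lean on these libraries where they do the work, as an engineer would, in place of code of your own. Each camera call takes 0.05 s, during which the arm holds its last target. There are 200 camera calls.

### The job

With the scraper block, not with the fingers, sweep the four wooden offcuts off the disc sander's table into the open tray at its end, then set the scraper back down on the bench. Only after that, press the sander's spring-loaded run paddle down with the gripper itself to half-way, where its arm is level to within about 5 degrees, and finish while still holding it there: the machine runs only while it is held, so do not let go. Leave the jar, the mug and the tape measure beside the sander where they are, and never press the paddle while an offcut still lies on the table.

Things in the scene. Friction and masses are not known exactly. Their poses are not given: they have to be found in the camera images.
- sander: Bench disc sander, fixed; its place and yaw (within 0.3 rad of the robot's frame) differ each time. Origin on the bench below the work table, z up. In its frame (mm): work table around x = 0, disc and grey motor on the +y side (to y = 200), tray at the +x end, run lever on the -y side.
- table_top (a point): On the flat aluminium work table, at sander x = 0, y = 0, z = 50 mm (the table's top). The table spans sander x from -80 to +65 and y from -62 to +62 mm. A guide lip, 4 mm thick and 10 mm higher than the table, runs outside the -y edge (sander x -80 to 85) and outside the +y edge past the disc (x 50 to 85), so 124 mm are free between them.
- disc_mid (a point): Centre of the upright sanding disc's face, which looks to the sander's -y along the table's +y edge: sander x = -5, y = 64, z = 65 mm; radius 60, so its top is 75 mm above the table.
- tray_in (a point): Middle of the floor of the open sheet-steel tray that lies on the bench right against the table's +x edge: sander x = 112, y = 0, z = 4 mm. The tray spans sander x 62 to 166 and y -78 to +78; rim 30 mm high on three sides, none towards the table.
- run_lever (a joint): Run lever, rad. 0 = released: arm points to the sander's -x and 0.35 rad (20 degrees) above level; grows as the paddle is pressed down; 0.35 = half-way, arm level, paddle top at z = 96 mm; 0.70 = lower stop. A spring raises it: at the paddle about 5 N to start, 10 N half-way, 14 N at the stop.
- paddle: The run lever: a steel arm ending in a black flat paddle, 42 x 36 x 12 mm, whose centre is 110 mm from the hinge. Origin on the hinge axis (along the sander's y) at sander x = 50, y = -130, z = 90 mm, between two upright cheeks (sander x 28 to 72, y -155 to -105, top at z = 102).
- paddle_top (a point): Middle of the paddle's top face. Released: sander x = -51, y = -130, z = 133 mm; half-way: x = -60, y = -130, z = 96 mm, the face level.
- scraper: Wooden scraper block, loose, standing on the bench on its steel-shod sole. Origin at the centre of the sole, z up. Sole block 24 (x) x 110 (y) x 20 mm high; on top a grip rib 20 (x) x 60 (y), from 20 to 62 mm high: pinch the rib across x. It sweeps along its own x. 0.1 to 0.2 kg.
- offcut0: One of four equal loose hardwood offcuts, 28 x 18 x 12 mm, about 10 g, lying flat on the sander's table at the start. Origin at the centre of its underside.
- offcut1: One of four equal loose hardwood offcuts, 28 x 18 x 12 mm, about 10 g, lying flat on the sander's table at the start. Origin at the centre of its underside.
- offcut2: One of four equal loose hardwood offcuts, 28 x 18 x 12 mm, about 10 g, lying flat on the sander's table at the start. Origin at the centre of its underside.
- offcut3: One of four equal loose hardwood offcuts, 28 x 18 x 12 mm, about 10 g, lying flat on the sander's table at the start. Origin at the centre of its underside.
- jar: Bystander on the bench, to be left alone: screw-top glass jar, 52 mm across, 65 high, right of the tray. Origin under its centre.
- mug: Bystander on the bench, to be left alone: white mug, 72 mm across, 80 high, left of the tray. Origin under its centre.
- tape: Bystander on the bench, to be left alone: grey tape measure, 30 x 60 x 40 high, on the robot's side of the sander's table. Origin under its centre.

How it is judged (in metres and radians):
On the way, in this order (a step that is already met when the one before it is completed fails the run):
1. all four offcuts lie in the tray (x of offcut0 in the frame of sander between 0.055 and 0.166 m and y of offcut0 in the frame of sander between -0.08 and 0.08 m and z of each of offcut0, offcut1, offcut2, offcut3 in the frame of sander below 0.048 m and x of offcut1 in the frame of sander between 0.055 and 0.166 m and y of offcut1 in the frame of sander between -0.08 and 0.08 m and x of offcut2 in the frame of sander between 0.055 and 0.166 m and y of offcut2 in the frame of sander between -0.08 and 0.08 m and x of offcut3 in the frame of sander between 0.055 and 0.166 m and y of offcut3 in the frame of sander between -0.08 and 0.08 m), for 0.2 s.
2. the scraper is set down on the bench and let go, the offcuts still in the tray (all of step 1 and height (world z) of scraper below 0.025 m and contact force between the fingers and scraper below 0.2 N and linear speed of scraper below 0.03 m/s), for 0.2 s.
3. the gripper holds the run paddle half-way (value of joint run_lever between 0.25 and 0.45 rad and velocity of joint run_lever between -0.1 and 0.1 rad/s and contact force between any of the fingers, the arm and paddle above 2 N and contact force between scraper and paddle below 0.2 N), for 0.5 s.
At the end, for the whole second after the job is handed in: All four offcuts lie in the tray (origin within its outline, less than 48 mm above the bench); the scraper rests on the bench (origin under 25 mm), clear of the fingers and the paddle; the run lever is still at 0.25 to 0.45 rad, held by the gripper pressing on the paddle with over 2 N (all of step 2 and all of step 3); the arm keeps its last pose, push and grip.
It fails at once if the fingers push an offcut (contact force between the fingers and offcut0 above 0.5 N or contact force between the fingers and offcut1 above 0.5 N or contact force between the fingers and offcut2 above 0.5 N or contact force between the fingers and offcut3 above 0.5 N).
It fails at once if the paddle is pressed (lever past 0.08 rad) while an offcut lies on the table (value of joint run_lever above 0.08 rad and ((z of offcut0 in the frame of sander above 0.048 m and x of offcut0 in the frame of sander below 0.07 m) or (z of offcut1 in the frame of sander above 0.048 m and x of offcut1 in the frame of sander below 0.07 m) or (z of offcut2 in the frame of sander above 0.048 m and x of offcut2 in the frame of sander below 0.07 m) or (z of offcut3 in the frame of sander above 0.048 m and x of offcut3 in the frame of sander below 0.07 m))).
It fails at once if a bystander is moved more than 30 mm (distance of any of jar, mug, tape from where it was at the start of the episode above 0.03 m).
It also fails if it takes over 64 s, if anything falls off the work surface, if the arm or the gripper's body presses on something with over 40 N, if the wrist force passes 120 N, or if a joint passes its speed limit or range.

## Working session

There is one attempt and no reset: what is moved stays moved. The work goes in short steps, Python scripts to look and compute and a tool call to move; the robot and the scene stay as the last step left them, time stands still between calls to the robot, and variables do not carry over. Pictures are saved under pics/ and viewed, at most 10 in all, crops included, and the job is handed in when it is done.

Besides the shell and the picture viewer there is one more tool, called in YAML: its name, and indented under it one key for each argument. step_arm: Moves the arm, as the interface text tells. Its arguments: {"type":"object","properties":{"moves":{"type":"array"},"squeeze":{"type":"number"}},"required":["moves"]}

```bash
mkdir -p pics
cat > h.py <<'E'
import numpy as np, cv2
from rig import telemetry, imaging, r
def ray(cam,px,C=None):
    C=C or imaging.calibration(cam); T=np.array(C["cam_to_world"])
    d=np.array([(px[0]-C["cx"])/C["fx"],-(px[1]-C["cy"])/C["fy"],-1.0])
    return T[:3,3],T[:3,:3]@(d/np.linalg.norm(d))
def atz(cam,px,z,C=None):
    o,d=ray(cam,px,C); return o+d*(z-o[2])/d[2]
def tri(rays):
    A=0;b=0
    for o,d in rays:
        P=np.eye(3)-np.outer(d,d);A=A+P;b=b+P@o
    x=np.linalg.solve(A,b)
    return x,[float(np.linalg.norm((np.eye(3)-np.outer(d,d))@(x-o))) for o,d in rays]
def proj(cam,p,C=None):
    C=C or imaging.calibration(cam);T=np.linalg.inv(np.array(C["cam_to_world"]))
    q=T[:3,:3]@np.array(p)+T[:3,3]
    return np.array([C["cx"]+C["fx"]*q[0]/-q[2],C["cy"]-C["fy"]*q[1]/-q[2]])
def save(name,img): cv2.imwrite("pics/"+name,cv2.cvtColor(img,cv2.COLOR_RGB2BGR))
E
cat > m.py <<'E'
from h import *
np.set_printoptions(precision=1,suppress=True)
for c in ["scene","top"]:
    save(c+"0.png",imaging.grab_frame(c)); C=imaging.calibration(c); print(c,{k:v for k,v in C.items() if k!="cam_to_world"},np.array(C["cam_to_world"])[:3,3])
names=["table_top","disc_mid","tray_in","paddle_top","paddle","sander","scraper","offcut0","jar","mug","tape"]
for n in names:
    R={c:imaging.mark_of(c,n) for c in ["scene","top"]}
    for c in R: print(n,c,[(np.round(d["xy"],1).tolist(),round(d["conf"],2)) for d in R[c][:5]])
    if all(R.values()) and n!="offcut0":
        x,e=tri([ray(c,R[c][0]["xy"]) for c in R]);print("   ",x,np.round(e,1))
s=telemetry.sense();print(s)
E
python3 m.py
```

```text
scene {'fx': 365.85620173564917, 'fy': 365.85620173564917, 'cx': 322.501460023027, 'cy': 198.86046483187636} [1040.9  -16.7  914.5]
top {'fx': 505.43121989771885, 'fy': 505.43121989771885, 'cx': 325.1485068905617, 'cy': 199.39133550748988} [ 351.1   -4.1 1123.1]
table_top scene [([346.8, 198.9], 0.95)]
table_top top [([304.6, 229.7], 0.31)]
    [504.5  54.8  27.8] [1. 1.]
disc_mid scene [([371.6, 192.6], 0.71), ([340.0, 200.6], 0.39)]
disc_mid top [([272.0, 228.1], 0.62), ([308.9, 204.5], 0.18)]
    [500.8 122.   58.2] [0.4 0.4]
tray_in scene [([349.9, 245.4], 0.73)]
tray_in top [([302.4, 179.3], 0.69)]
    [628.   66.2 -15.7] [0.9 0.9]
paddle_top scene [([299.0, 165.6], 0.97), ([356.6, 199.0], 0.16)]
paddle_top top [([367.3, 243.2], 0.68), ([231.9, 166.0], 0.49)]
    [468.3 -76.7 132.3] [0.5 0.5]
paddle scene [([302.7, 205.3], 0.7), ([350.7, 196.4], 0.44)]
paddle top [([363.2, 198.7], 0.66)]
    [565.5 -66.3  91.9] [1.9 1.9]
sander scene [([348.4, 205.2], 0.93)]
sander top [([304.6, 230.3], 0.63)]
    [507.5  58.9  -2.3] [3.6 3.6]
scraper scene [([215.2, 207.1], 0.61)]
scraper top [
[... 445 characters left out ...]
[303.6, 229.0], 0.38), ([368.0, 244.0], 0.26)]
    [663.4 -64.    1.8] [1. 1.]
mug scene [([411.7, 250.7], 0.89), ([350.3, 196.9], 0.31)]
mug top [([228.6, 163.2], 0.79)]
    [651.7 231.5  11.8] [4. 4.]
tape scene [([358.1, 170.6], 0.56)]
tape top [([279.5, 286.2], 0.85)]
    [381.4  99.8  -5.5] [4.6 4.6]
{'clock': 1.2, 'qpos': array([ 1.1,  0.4,  1.6, -0. ,  1.2, -0. ]), 'qvel': array([ 0., -0.,  0., -0., -0., -0.]), 'joint_efforts': array([ -0. , -60.5, -34.2,  -0. ,   0. ,  -0. ]), 'eef_pos': array([257. , 569.7, 231.3]), 'tcp_rot': array([3.1, 0. , 2.7]), 'contact_force': array([ 0.5, -0.6, -0.2]), 'wrist_torque': array([-0.,  0.,  0.]), 'grasp_force': 0.0, 'opening': 0.9990705146032469}
```

Run:
```python
import cv2
a=cv2.imread("pics/top0.png")[120:320,180:530]
b=cv2.imread("pics/scene0.png")[130:290,180:460]
cv2.imwrite("pics/top0c.png",cv2.resize(a,(788,450),interpolation=cv2.INTER_CUBIC))
cv2.imwrite("pics/scene0c.png",cv2.resize(b,(784,448),interpolation=cv2.INTER_CUBIC))
```

```text
(no output)
```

View pics/top0c.png

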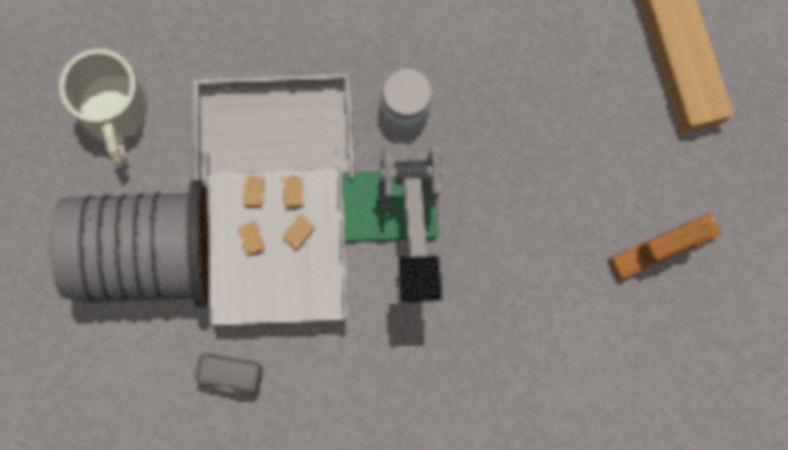

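View pics/scene0c.png

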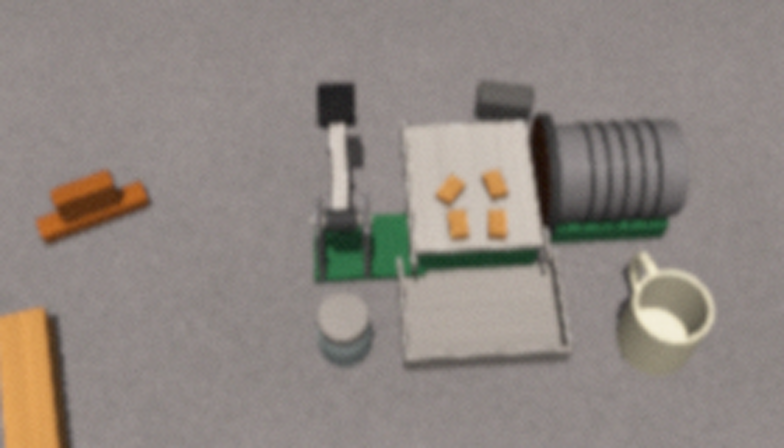

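Top view (crop ÷2.25 + (180,120)): the table spans rows ~197–264 and columns 274–333, with four offcuts at about (293,205), (310,205), (292,226) and (312,223). The scraper is at (477,230), turned about 25°. The scene view agrees: paddle at (299,166), offcuts in the tray half of the table. Next I fit the sander's pose.

```bash
cat > fit.py <<'E'
from h import *
from scipy.optimize import least_squares
np.set_printoptions(precision=2,suppress=True)
obs=[("scene",(346.8,198.9),(0,0,50)),("top",(304.6,229.7),(0,0,50)),("scene",(371.6,192.6),(-5,64,65)),("top",(272,228.1),(-5,64,65)),
("scene",(349.9,245.4),(112,0,4)),("top",(302.4,179.3),(112,0,4)),("scene",(299,165.6),(-51,-130,133)),("top",(367.3,243.2),(-51,-130,133)),
("scene",(302.7,205.3),(50,-130,90)),("top",(363.2,198.7),(50,-130,90)),
("top",(265.8,154.7),(166,78,30)),("top",(334.2,153.8),(166,-78,30)),("top",(333.3,262.2),(-80,-66,55)),("top",(274.7,264.4),(-80,62,50))]
C={c:imaging.calibration(c) for c in ("scene","top")}
def W(p,q):
    c,s=np.cos(p[2]),np.sin(p[2]);return np.array([p[0]+c*q[0]-s*q[1],p[1]+s*q[0]+c*q[1],q[2]])
f=lambda p:np.concatenate([proj(c,W(p,q),C[c])-px for c,px,q in obs])
R=least_squares(f,[505,58,0.0],loss="soft_l1",x_scale=[1,1,.01]);p=R.x
print(p,np.round(f(p).reshape(-1,2),1).tolist())
off=[(292.9,205.3),(309.8,205.3),(291.6,225.8),(312.4,223.1)]
for o in off:
    w=atz("top",o,60)-[p[0],p[1],0];c,s=np.cos(p[2]),np.sin(p[2]);print("off",c*w[0]+s*w[1],-s*w[0]+c*w[1])
a,b=[atz("top",q,18) for q in((455.6,240),(497.8,220))];print("scr",(a+b)/2,np.linalg.norm(a-b),np.arctan2(-(a-b)[0],(a-b)[1]))
s=telemetry.sense();Cw=np.array(imaging.calibration("wrist")["cam_to_world"]);print(s["eef_pos"],s["tcp_rot"]);print(Cw)
E
python3 fit.py
```

```text
[509.47  57.56   0.07] [[1.2, -2.6], [-2.1, -3.8], [-0.2, -1.6], [-0.1, -0.0], [0.7, -5.3], [0.0, 0.9], [0.5, -0.2], [-0.2, 0.1], [-1.6, 1.4], [0.1, -1.3], [0.9, 0.5], [1.8, -0.8], [1.2, -0.0], [-0.7, -0.1]]
off 43.60457069900925 19.105418574305443
off 42.46657234695766 -17.08807535355618
off -0.6533440683065386 22.646081543716168
off 3.7645358192141067 -21.681346910397146
scr [ 521.   -324.34   18.  ] 105.12207560152575 0.4771602488793523
[257.02 569.72 231.29] [3.14 0.   2.72]
[[  0.41  -0.87  -0.27 187.59]
 [  0.91   0.39   0.12 600.66]
 [  0.    -0.3    0.95 373.61]
 [  0.     0.     0.     1.  ]]
```

step_arm:
  moves:
    - [[0,0,0.866],[-0.86,-1,-0.2],1]
    - [[0,0,0.866],[-0.86,-1,-0.2],1]
    - [[0,0,0.866],[-0.86,-1,-0.2],1]
    - [[0,0,0.866],[-0.86,-1,-0.2],1]
    - [[0,0,0.866],[-0.86,-1,-0.2],1]
    - [[0,0,0.866],[-0.86,-1,-0.2],1]
    - [[0,0,0.866],[-0.86,-1,-0.2],1]
  squeeze: 40

```text
clock: 1.9
eef_pos: [332.2, 314.8, 272.0]
tcp_rot: [3.14, 0.0, 2.035]
contact_force: [-0.1, 0.8, -0.1]
opening: 1.001
grasp_force: 0.0
```

```bash
cat >> h.py <<'E'
from scipy.spatial.transform import Rotation as Ro
def go(target,yaw=None,verbose=True):
    s=telemetry.sense();R=Ro.from_euler("xyz",s["tcp_rot"])
    sh=R.inv().apply(np.array(target)-s["eef_pos"])/200
    tn=np.zeros(3)
    if yaw is not None: tn=(R.inv()*Ro.from_euler("xyz",[np.pi,0,yaw])).as_rotvec()/np.deg2rad(45)
    print("t",round(s["clock"],2),"pos",np.round(s["eef_pos"],1),"rot",np.round(s["tcp_rot"],3),"F",np.round(s["contact_force"],1),"open",round(s["opening"],3),"grip",round(s["grasp_force"],1));print("turn",np.round(tn,3),"shift",np.round(sh,3),"rows",np.linalg.norm(sh)*4,np.linalg.norm(tn)*45/8.59)
E
python3 -c "
from h import *
go([440,80,290],1.64)"
```

```text
t 1.9 pos [332.2 314.8 272. ] rot [3.14  0.    2.035] F [-0.1  0.8 -0.1] open 1.001 grip 0.0
turn [ 0.002 -0.     0.503] shift [-1.291 -0.044 -0.09 ] rows 5.180503551904435 2.6340643995848736
```

step_arm:
  moves:
    - [[0,0,0.503],[-1,-0.04,-0.09],1]
    - [[0,0,0.503],[-1,-0.04,-0.09],1]
    - [[0,0,0.503],[-1,-0.04,-0.09],1]
    - [[0,0,0.503],[-1,-0.04,-0.09],1]
    - [[0,0,0.503],[-1,-0.04,-0.09],1]
    - [[0,0,0.503],[-1,-0.04,-0.09],1]

```text
clock: 2.5
eef_pos: [415.0, 134.3, 289.2]
tcp_rot: [-3.142, -0.001, 1.64]
contact_force: [-0.4, -0.1, -0.1]
opening: 1.002
grasp_force: 0.0
```

```bash
cat > w.py <<'E'
from h import *
import sys
np.set_printoptions(precision=1,suppress=True)
C=imaging.calibration("wrist");save(sys.argv[1],imaging.grab_frame("wrist"))
zs=dict(table_top=50,disc_mid=65,tray_in=4,offcut0=50,paddle_top=133,paddle=90,sander=0,scraper=0)
for n in sys.argv[2:]:
    for d in imaging.mark_of("wrist",n)[:6]: print(n,np.round(d["xy"],1),round(d["conf"],2),atz("wrist",d["xy"],zs[n],C))
go([520,-120,290],2.035)
E
python3 w.py w1.png table_top disc_mid tray_in offcut0 paddle_top paddle
```

```text
table_top [388.4 230.5] 0.8 [512.6  51.   50. ]
disc_mid [388.7 181.1] 0.66 [500.6 118.5  65. ]
tray_in [462.2 212.2] 0.58 [623.1  66.    4. ]
offcut0 [422.6 234.8] 0.96 [556.4  48.1  50. ]
offcut0 [423.3 214.8] 0.89 [552.9  74.9  50. ]
offcut0 [389.  242.7] 0.87 [515.6  34.3  50. ]
offcut0 [387.3 206.3] 0.65 [506.9  82.9  50. ]
paddle_top [352.  360.3] 0.56 [470.6 -75.  133. ]
paddle [430.8 332.2] 0.56 [573.3 -65.7  90. ]
t 2.85 pos [414.  135.6 289.1] rot [-3.1 -0.   1.6] F [-0.2  0.1  0.8] open 0.998 grip 0.0
turn [-0.  -0.  -0.5] shift [-1.3  0.4 -0. ] rows 5.53344491751239 2.602850503208361
```

View pics/w1.png

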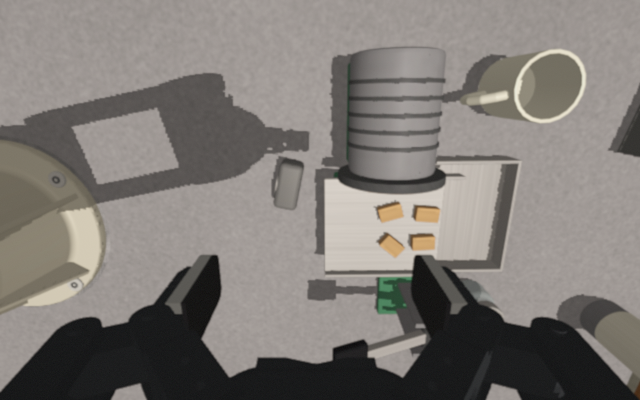

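The wrist view shows the table's left edge at column 325 (rows 178–271) and the tray's right corners at (519,160) and (503,270). The four offcuts are at (390,212), (427,214), (391,245) and (424,242), matching the network. I refit with these.

```bash
cat > fit2.py <<'E'
exec(open("fit.py").read().split("R=least")[0])
C["wrist"]=imaging.calibration("wrist")
obs+=[("wrist",(388.4,230.5),(0,0,50)),("wrist",(388.7,181.1),(-5,64,65)),("wrist",(462.2,212.2),(112,0,4)),("wrist",(352,360.3),(-51,-130,133)),("wrist",(430.8,332.2),(50,-130,90)),
("wrist",(519,160),(166,78,30)),("wrist",(503,270),(166,-78,30)),("wrist",(325,272),(-80,-66,60)),("wrist",(325,179),(-80,62,50))]
R=least_squares(f,[505,58,0.0],loss="soft_l1",x_scale=[1,1,.01]);p=R.x
print(p,np.sqrt(np.diag(np.linalg.inv(R.jac.T@R.jac))));print(np.round(f(p).reshape(-1,2),1).tolist())
for o in [(422.6,234.8),(423.3,214.8),(389,242.7),(387.3,206.3)]:
    w=atz("wrist",o,50,C["wrist"])-[p[0],p[1],0];c,s=np.cos(p[2]),np.sin(p[2]);print("off",c*w[0]+s*w[1],-s*w[0]+c*w[1])
E
python3 fit2.py
```

```text
[510.51  58.2    0.09] [0.5  0.55 0.  ]
[[1.5, -2.3], [-2.4, -4.3], [-0.0, -1.5], [-0.3, -0.1], [1.4, -4.9], [-0.8, 0.5], [0.5, 0.6], [-0.2, -1.3], [-1.1, 2.3], [-0.5, -2.6], [-0.3, 0.5], [0.6, -1.6], [1.4, -0.9], [-0.5, -0.3], [-0.5, -4.2], [0.6, -1.2], [-0.2, 0.3], [-0.1, 1.5], [-1.9, 2.0], [3.2, 0.1], [-0.7, 1.7], [-0.5, 5.5], [-1.2, 0.0]]
off 44.39969251003887 -12.165895156735164
off 42.965417190869374 14.824420678386506
off 2.576308132353567 -22.630423898418744
off -2.1974152134578073 26.502284447861964
```

step_arm:
  moves:
    - [[0,0,-0.5],[-1,0.4,0],1]
    - [[0,0,-0.5],[-1,0.4,0],1]
    - [[0,0,-0.5],[-1,0.4,0],1]
    - [[0,0,-0.5],[-1,0.4,0],1]
    - [[0,0,-0.5],[-1,0.4,0],1]
    - [[0,0,-0.5],[-1,0.4,0],1]

```text
clock: 3.45
eef_pos: [510.2, -62.0, 289.1]
tcp_rot: [3.141, 0.001, 2.033]
contact_force: [-0.6, -0.3, -0.1]
opening: 0.999
grasp_force: 0.0
```

```bash
python3 -c "
from h import *
go([505,-230,250],2.035)"
```

```text
t 3.45 pos [510.2 -62.  289.1] rot [3.141e+00 1.000e-03 2.033e+00] F [-0.6 -0.3 -0.1] open 0.999 grip 0.0
turn [ 0.     0.002 -0.002] shift [-0.74  -0.398  0.196] rows 3.4517848471694563 0.014879435063512934
```

step_arm:
  moves:
    - [[0,0,0],[-1,-0.4,0.1],1]
    - [[0,0,0],[-1,-0.4,0.1],1]
    - [[0,0,0],[-1,-0.4,0.1],1]
    - [[0,0,0],[-1,-0.4,0.1],1]
    - [[0,0,0],[-1,-0.4,0.1],1]

```text
clock: 3.95
eef_pos: [526.7, -276.5, 268.6]
tcp_rot: [-3.141, 0.0, 2.034]
contact_force: [0.1, 0.5, -0.5]
opening: 0.999
grasp_force: 0.0
```

```bash
python3 -c "
from h import *
go([557,-385,250],2.035)"
```

```text
t 3.95 pos [ 526.7 -276.5  268.6] rot [-3.141  0.     2.034] F [ 0.1  0.5 -0.5] open 0.999 grip 0.0
turn [-0.001  0.    -0.001] shift [-0.553 -0.107  0.093] rows 2.2826037887087454 0.008064918293428
```

step_arm:
  moves:
    - [[0,0,0],[-0.55,-0.1,0.09],1]
    - [[0,0,0],[-0.55,-0.1,0.09],1]
    - [[0,0,0],[-0.55,-0.1,0.09],1]
    - [[0,0,0],[-0.55,-0.1,0.09],1]

```text
clock: 4.35
eef_pos: [558.3, -381.2, 250.1]
tcp_rot: [-3.141, -0.002, 2.034]
contact_force: [-0.3, 0.6, 1.1]
opening: 1.001
grasp_force: 0.0
```

```bash
python3 w.py w2.png scraper
```

```text
scraper [310.2 107.4] 0.91 [ 525.9 -330.8    0. ]
t 4.45 pos [ 558.  -379.3  251.1] rot [-3.1 -0.   2. ] F [-1.  -0.6 -0.1] open 1.0 grip 0.0
turn [-0. -0.  0.] shift [ 1.2  0.4 -0.2] rows 5.299492916067245 0.012102568032015476
```

View pics/w2.png

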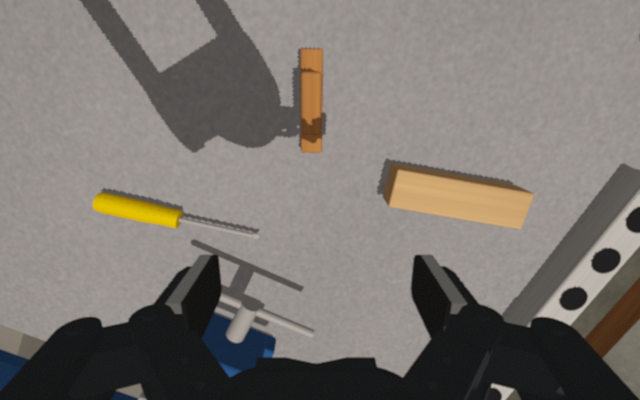

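The scraper stands at (301–323, 48–152), its rib at rows 70–136 and nearly vertical in the image, so the tool yaw already matches it. Fingers sit at columns ~210 and ~430.

Run:
```python
from h import *
np.set_printoptions(precision=1,suppress=True)
im=cv2.cvtColor(cv2.imread("pics/w2.png"),cv2.COLOR_BGR2HSV)
m=cv2.inRange(im,(5,130,90),(16,255,255));m[165:]=0;m[:,:280]=0;m[:,345:]=0
for r in (50,55,60,64,68,80,90,100,110,125,132,138,142,146,150): 
    q=np.where(m[r])[0]; print(r,(q.min(),q.max()) if len(q) else None,end=" ")
ys=np.where(m.any(1))[0];print(ys.min(),ys.max())
C=imaging.calibration("wrist")
a=atz("wrist",(311.5,ys.min()),20,C);b=atz("wrist",(312.5,ys.max()),0,C);c=(a+b)/2
print(a,b,np.linalg.norm((a-b)[:2]),c, "yaw",np.arctan2(-(a-b)[0],(a-b)[1]))
for px in((303,70),(324,70),(303,100),(324,100)): print(atz("wrist",px,62,C))
# second view: top & scene marks
rs=[ray("wrist",(310.2,107.4),C),ray("top",(475.4,229.5)),ray("scene",(215.2,207.1))]
print(tri(rs))
```

```text
50 (np.int64(301), np.int64(321)) 55 (np.int64(301), np.int64(321)) 60 (np.int64(301), np.int64(321)) 64 (np.int64(301), np.int64(321)) 68 (np.int64(301), np.int64(321)) 80 (np.int64(301), np.int64(321)) 90 (np.int64(301), np.int64(321)) 100 (np.int64(301), np.int64(321)) 110 (np.int64(301), np.int64(321)) 125 (np.int64(302), np.int64(321)) 132 (np.int64(302), np.int64(321)) 138 (np.int64(301), np.int64(320)) 142 (np.int64(301), np.int64(320)) 146 (np.int64(301), np.int64(320)) 150 (np.int64(302), np.int64(320)) 49 151
[ 500.7 -274.6   20. ] [ 550.6 -373.2    0. ] 110.51235428784125 [ 525.7 -323.9   10. ] yaw 0.4690681085884499
[ 504.3 -298.7   62. ]
[ 522.  -289.8   62. ]
[ 516.2 -323.2   62. ]
[ 534.3 -314.1   62. ]
(array([ 524.5, -325.8,   -2.7]), [3.5588854198553594, 1.5434396468471825, 5.063390295993869])
```

```bash
python3 -c "
from h import *
go([525.5,-324,120],2.037)
go([525.5,-324,27],2.037)"
```

```text
t 4.45 pos [ 558.  -379.3  251.1] rot [-3.141e+00 -2.000e-03  2.036e+00] F [-1.  -0.6 -0.1] open 1.0 grip 0.0
turn [-0.    -0.002 -0.001] shift [ 0.319 -0.021  0.656] rows 2.9190199804252326 0.01233695255953313
t 4.45 pos [ 558.  -379.3  251.1] rot [-3.141e+00 -2.000e-03  2.036e+00] F [-1.  -0.6 -0.1] open 1.0 grip 0.0
turn [-0.    -0.002 -0.001] shift [ 0.319 -0.021  1.121] rows 4.661816928154913 0.01233695255953313
```

step_arm:
  moves:
    - [[0,0,0],[0.319,-0.021,0.656],1]
    - [[0,0,0],[0.319,-0.021,0.656],1]
    - [[0,0,0],[0.319,-0.021,0.656],1]
    - [[0,0,0],[0.319,-0.021,0.8],1]
    - [[0,0,0],[0.319,-0.021,0.9],1]
    - [[0,0,0],[0.319,-0.021,0.97],1]
    - [[0,0,0],[0.319,-0.021,0.97],1]

```text
clock: 5.15
eef_pos: [525.0, -324.2, 56.3]
tcp_rot: [-3.14, -0.002, 2.037]
contact_force: [0.1, 0.8, 0.4]
opening: 0.997
grasp_force: 0.0
```

```bash
python3 -c "
from h import *
go([525.5,-324,27],2.037)"
```

```text
t 5.15 pos [ 525.  -324.2   56.3] rot [-3.140e+00 -2.000e-03  2.037e+00] F [0.1 0.8 0.4] open 0.997 grip 0.0
turn [-0.001 -0.003 -0.001] shift [-0.001  0.003  0.147] rows 0.586504665533387 0.017051735159457286
```

step_arm:
  moves:
    - [[0,0,0],[0,0.003,0.08],1]
    - [[0,0,0],[0,0.003,0.145],1]
    - [[0,0,0],[0,0.003,0.145],0]
    - [[0,0,0],[0,0.003,0.145],-1]
    - [[0,0,0],[0,0.003,0.145],-1]
    - [[0,0,0],[0,0.003,0.145],-1]
    - [[0,0,0],[0,0.003,0.145],-1]
    - [[0,0,0],[0,0.003,0.145],-1]
  squeeze: 50

```text
clock: 5.95
eef_pos: [526.3, -326.0, 28.6]
tcp_rot: [3.141, 0.0, 2.035]
contact_force: [-0.9, -0.2, 1.2]
opening: 0.228
grasp_force: 53.4
```

step_arm:
  moves:
    - [[0,0,0],[0,0,-0.2],-1]
    - [[0,0,0],[0,0,-0.5],-1]
    - [[0,0,0],[0,0,-0.8],-1]
    - [[0,0,0],[0,0,-1],-1]
    - [[0,0,0],[0,0,-1],-1]
    - [[0,0,0],[0,0,-1],-1]

```text
clock: 6.55
eef_pos: [527.2, -326.4, 230.5]
tcp_rot: [3.139, 0.004, 2.035]
contact_force: [0.0, -0.4, -2.1]
opening: 0.232
grasp_force: 53.1
```

```bash
python3 -c "
from h import *
go([490,-150,245],1.66)
"
```

```text
t 6.55 pos [ 527.2 -326.4  230.5] rot [3.139 0.004 2.035] F [ 0.  -0.4 -2.1] open 0.232 grip 53.1
turn [0.004 0.004 0.478] shift [ 0.871  0.229 -0.075] rows 3.6161805128794846 2.5033872160134063
```

step_arm:
  moves:
    - [[0,0,0.12],[0.2,0.05,-0.07],-1]
    - [[0,0,0.28],[0.42,0.12,-0.075],-1]
    - [[0,0,0.42],[0.64,0.17,-0.075],-1]
    - [[0,0,0.478],[0.8,0.21,-0.075],-1]
    - [[0,0,0.478],[0.87,0.229,-0.075],-1]
    - [[0,0,0.478],[0.87,0.229,-0.075],-1]

```text
clock: 7.15
eef_pos: [488.1, -148.1, 241.6]
tcp_rot: [-3.139, -0.001, 1.663]
contact_force: [-0.3, -0.3, -1.9]
opening: 0.227
grasp_force: 53.0
```

```bash
python3 w.py w3.png table_top disc_mid tray_in paddle_top paddle offcut0; python3 -c "
from h import *
c,s=np.cos(.09),np.sin(.09)
for x in(-50,):go([510.5+c*x,58.2+s*x,230],1.66)
"
```

```text
paddle_top [300.2  95.3] 0.69 [470.  -75.5 133. ]
paddle_top [421.9  96.7] 0.34 [558.6 -68.4 133. ]
paddle [422.   96.3] 0.96 [571.8 -67.3  90. ]
paddle [315.5 231.5] 0.57 [ 492.5 -200.7   90. ]
t 7.5 pos [ 489.4 -150.6  243. ] rot [-3.1  0.   1.7] F [ 0.1  0.4 -1.9] open 0.225 grip 53.0
turn [-0.  -0.  -0.5] shift [ 0.1  0.2 -0.2] rows 1.2783335228522723 2.5082749606782646
t 7.5 pos [ 489.4 -150.6  243. ] rot [-3.141  0.     1.659] F [ 0.1  0.4 -1.9] open 0.225 grip 53.0
turn [-0.     0.    -0.001] shift [ 1.03  -0.053  0.065] rows 4.134656296740535 0.007345914337214629
```

View pics/w3.png

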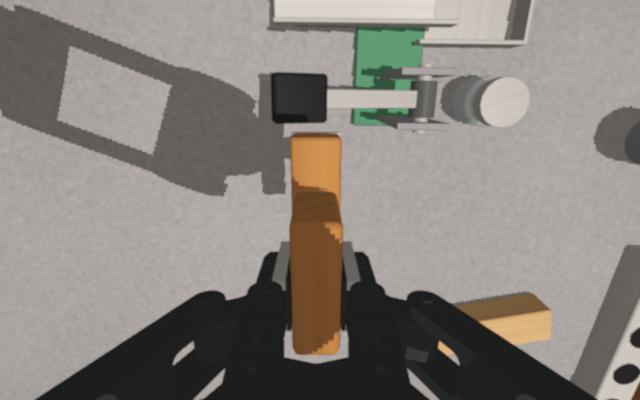

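The paddle is at (300,97), the hinge at (425,97) and the near lip along row ~22. The scraper is held straight, with its sole's far end at (292–341, 135). I check the lip and the held offset numerically.

Run:
```python
from h import *
np.set_printoptions(precision=2,suppress=True)
C=imaging.calibration("wrist");im=cv2.imread("pics/w3.png");hs=cv2.cvtColor(im,cv2.COLOR_BGR2HSV);g=im.mean(2)
for c in (290,330,350): print(c,g[12:32,c].astype(int))
p=np.array([510.3,58.2]);y=.083;R=np.array([[np.cos(y),-np.sin(y)],[np.sin(y),np.cos(y)]])
for px in((275,22),(457,23)): 
    for z in(60,50): print(px,z,R.T@(atz("wrist",px,z,C)[:2]-p))
for sx in(-80,0,85): print("pred lip outer top",proj("wrist",[*(p+R@[sx,-66]),60],C),"inner",proj("wrist",[*(p+R@[sx,-62]),60],C))
t=telemetry.sense();t=t["eef_pos"]
for px in((292,135),(341,135),(292,195),(341,222)):
    q=atz("wrist",px,235 if px[1]<150 else 277,C);print(px,R.T@(q[:2]-t[:2]))
```

```text
290 [212 211 211 209 201 187 188 193 190 166 118  92  91  92  96  96  95 101
 129 160]
330 [213 212 211 210 207 198 190 190 191 181 143  99  85  82  74  82  93  95
 100 115]
350 [212 212 212 211 209 200 186 189 192 185 154 108  88  85  76  78  92  94
  93 101]
(275, 22) 60 [-74.81 -70.97]
(275, 22) 50 [-75.94 -69.15]
(457, 23) 60 [ 87.16 -71.08]
(457, 23) 50 [ 91.01 -69.26]
pred lip outer top [268.95  15.72] inner [268.77  10.65]
pred lip outer top [359.33  16.15] inner [359.53  11.08]
pred lip outer top [455.32  16.61] inner [455.92  11.54]
(292, 135) [-10.69  57.47]
(341, 135) [11.5  57.57]
(292, 195) [-8.04 42.14]
(341, 222) [ 9.15 32.2 ]
```

```bash
cat >> h.py <<'E'
P=np.array([510.3,58.2]);Y=.083
def S(x,y,z): c,s=np.cos(Y),np.sin(Y);return [P[0]+c*x-s*y,P[1]+s*x+c*y,z]
E
python3 -c "
from h import *
go(S(-52,-3,235),1.654)"
```

```text
t 7.5 pos [ 489.4 -150.6  243. ] rot [-3.141  0.     1.659] F [ 0.1  0.4 -1.9] open 0.225 grip 53.0
turn [-0.     0.     0.006] shift [ 1.017 -0.064  0.04 ] rows 4.079775959485739 0.03309169357120666
```

step_arm:
  moves:
    - [[0,0,0.006],[0.2,-0.01,0.01],-1]
    - [[0,0,0.006],[0.42,-0.02,0.02],-1]
    - [[0,0,0.006],[0.65,-0.04,0.03],-1]
    - [[0,0,0.006],[0.85,-0.06,0.04],-1]
    - [[0,0,0.006],[1,-0.064,0.04],-1]
    - [[0,0,0.006],[1,-0.064,0.04],-1]
    - [[0,0,0.006],[1,-0.064,0.04],-1]

```text
clock: 8.2
eef_pos: [458.9, 48.4, 235.3]
tcp_rot: [3.141, 0.0, 1.657]
contact_force: [-0.8, 0.2, -2.0]
opening: 0.226
grasp_force: 53.0
```

```bash
python3 -c "
from h import *
go(S(-52,-3,90),1.654)"
```

```text
t 8.2 pos [458.9  48.4 235.3] rot [3.141 0.    1.657] F [-0.8  0.2 -2. ] open 0.226 grip 53.0
turn [0.    0.001 0.003] shift [ 0.013 -0.     0.727] rows 2.907134090963364 0.017930815303928344
```

step_arm:
  moves:
    - [[0,0,0.003],[0.013,0,0.2],-1]
    - [[0,0,0.003],[0.013,0,0.42],-1]
    - [[0,0,0.003],[0.013,0,0.6],-1]
    - [[0,0,0.003],[0.013,0,0.7],-1]
    - [[0,0,0.003],[0.013,0,0.727],-1]
    - [[0,0,0.003],[0.013,0,0.727],-1]

```text
clock: 8.8
eef_pos: [458.5, 50.0, 89.5]
tcp_rot: [-3.14, 0.0, 1.651]
contact_force: [0.2, -0.2, -2.3]
opening: 0.226
grasp_force: 52.9
```

```bash
python3 -c "
from h import *
save('w4.png',imaging.grab_frame('wrist'))
go(S(-52,-3,81),1.654)"
```

```text
t 8.85 pos [459.2  50.2  90.4] rot [3.141 0.    1.652] F [ 0.2 -0.7 -0.9] open 0.229 grip 52.9
turn [ 0.001  0.    -0.003] shift [ 0.003 -0.002  0.047] rows 0.1885139800137524 0.015055425140514831
```

View pics/w4.png

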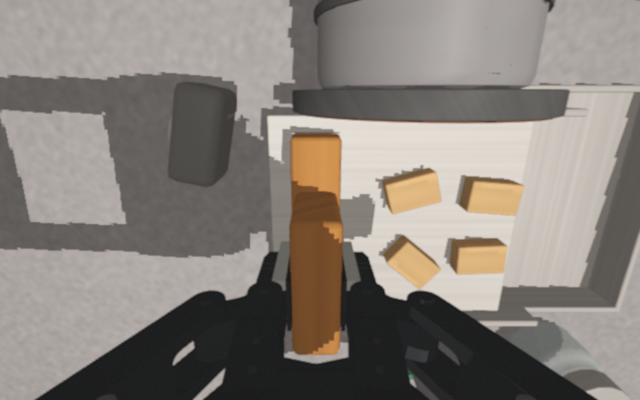

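The scraper stands over the table's near end (columns 291–341, rows 135–355), and all four offcuts are ahead of it at (412,190), (491,196), (412,261) and (478,256). The disc edge is at row ~116. I check the table corners numerically before touching down.

Run:
```python
from h import *
np.set_printoptions(precision=2,suppress=True)
C=imaging.calibration("wrist")
R=np.array([[np.cos(Y),-np.sin(Y)],[np.sin(Y),np.cos(Y)]])
inv=lambda px,z:R.T@(atz("wrist",px,z,C)[:2]-P)
for n,px,z in [("table -x+y",(269,115),50),("table +x+y",(532,122),50),("table +x edge",(500,309),50),("off",(491,196),60),("off",(412,261),60),("off",(412,190),60),("off",(478,256),60),("tray 166,-78",(617,306),30),("sole end L",(292,135),81),("sole end R",(341,135),81)]: print(n,inv(px,z))
for q in [(-80,62,50),(65,62,50),(65,-62,50),(85,-66,60),(85,-62,60),(50,62,60),(166,-78,30),(55,64,65),(-65,64,65)]: print(q,proj("wrist",S(*q),C))
```

```text
table -x+y [-76.36  60.62]
table +x+y [66.58 56.5 ]
table +x edge [ 68.89 -63.14]
off [45.3  17.49]
off [  5.19 -22.42]
off [ 1.5  21.07]
off [ 43.47 -19.26]
tray 166,-78 [166.13 -75.68]
sole end L [-61.97  53.69]
sole end R [-39.57  53.63]
(-80, 62, 50) [262.14 112.4 ]
(65, 62, 50) [531.05 111.6 ]
(65, -62, 50) [494.31 307.53]
(85, -66, 60) [533.49 322.86]
(85, -62, 60) [534.74 317.48]
(50, 62, 60) [513.88 112.8 ]
(166, -78, 30) [615.95 308.73]
(55, 64, 65) [530.54 109.21]
(-65, 64, 65) [287.57 109.93]
```

step_arm:
  moves:
    - [[0,0,0],[0.003,-0.002,0.02],-1]
    - [[0,0,0],[0.003,-0.002,0.035],-1]
    - [[0,0,0],[0.003,-0.002,0.047],-1]
    - [[0,0,0],[0.003,-0.002,0.047],-1]

```text
clock: 9.25
eef_pos: [458.0, 51.6, 80.5]
tcp_rot: [3.141, -0.0, 1.653]
contact_force: [-0.6, 1.0, -1.1]
opening: 0.228
grasp_force: 52.9
```

Run:
```python
import cv2
a=cv2.imread("pics/w4.png")[75:175,260:600]
cv2.imwrite("pics/w4c.png",cv2.resize(a,(800,235),interpolation=cv2.INTER_CUBIC))
```

```text
(no output)
```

View pics/w4c.png

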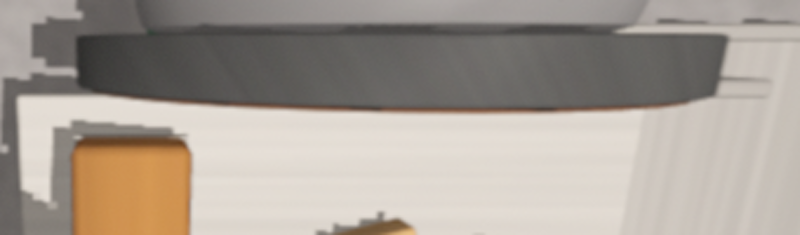

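The disc and the short +y lip (px 564–587, rows 109–116) lie clear of the sole's far end (row 135), about 7 mm apart. I continue down.

step_arm:
  moves:
    - [[0,0,0],[0,0,0.005],-1]
    - [[0,0,0],[0,0,0.01],-1]
    - [[0,0,0],[0,0,0.01],-1]

```text
clock: 9.55
eef_pos: [458.1, 51.6, 78.6]
tcp_rot: [3.141, -0.0, 1.653]
contact_force: [-0.9, 0.4, 0.1]
opening: 0.227
grasp_force: 53.2
```

```bash
python3 -c "
from h import *
go(S(80,-2.5,79),1.654)"
```

```text
t 9.55 pos [458.1  51.6  78.6] rot [ 3.141 -0.     1.653] F [-0.9  0.4  0.1] open 0.227 grip 53.2
turn [ 0.    -0.    -0.002] shift [-0.     0.663 -0.002] rows 2.65066845744602 0.00822731536334617
```

step_arm:
  moves:
    - [[0,0,0],[0,0.03,0],-1]
    - [[0,0,0],[0,0.08,0],-1]
    - [[0,0,0],[0,0.13,0],-1]
    - [[0,0,0],[0,0.18,0],-1]
    - [[0,0,0],[0,0.23,0],-1]
    - [[0,0,0],[0,0.28,0],-1]
    - [[0,0,0],[0,0.33,0],-1]
    - [[0,0,0],[0,0.38,0],-1]

```text
clock: 10.35
eef_pos: [533.1, 57.7, 78.5]
tcp_rot: [-3.139, 0.0, 1.653]
contact_force: [-6.4, -0.2, 9.7]
opening: 0.229
grasp_force: 54.7
```

step_arm:
  moves:
    - [[0,0,0],[0,0.03,-0.005],-1]
    - [[0,0,0],[0,0.08,-0.006],-1]
    - [[0,0,0],[0,0.13,-0.006],-1]
    - [[0,0,0],[0,0.18,-0.006],-1]
    - [[0,0,0],[0,0.23,-0.006],-1]
    - [[0,0,0],[0,0.28,-0.006],-1]
    - [[0,0,0],[0,0.28,-0.006],-1]

```text
clock: 11.05
eef_pos: [591.3, 62.5, 79.8]
tcp_rot: [3.14, -0.0, 1.653]
contact_force: [0.1, -0.4, -2.4]
opening: 0.227
grasp_force: 53.2
```

```bash
cat > lk.py <<'E'
from h import *
import sys
np.set_printoptions(precision=1,suppress=True)
R=np.array([[np.cos(Y),-np.sin(Y)],[np.sin(Y),np.cos(Y)]])
for c in ("top","scene"):
    save(c+sys.argv[1]+".png",imaging.grab_frame(c))
    for d in imaging.mark_of(c,"offcut0")[:6]: print(c,np.round(d["xy"]),round(d["conf"],2),"tray:",R.T@(atz(c,d["xy"],5)[:2]-P),"table:",R.T@(atz(c,d["xy"],50)[:2]-P))
go(S(80,-2.5,79),1.654)
a=cv2.imread("pics/top%s.png"%sys.argv[1])[130:290,230:390];b=cv2.imread("pics/scene%s.png"%sys.argv[1])[140:300,260:460]
cv2.imwrite("pics/both%s.png"%sys.argv[1],cv2.resize(np.hstack([a,b]),(792,352),interpolation=cv2.INTER_CUBIC))
E
python3 lk.py 5
```

```text
scene [342. 242.] 0.56 tray: [115.9 -26.7] table: [136.  -31.3]
scene [359. 237.] 0.42 tray: [103.6  22. ] table: [124.3  15. ]
scene [343. 232.] 0.39 tray: [ 86.9 -19.3] table: [108.4 -24.2]
scene [359. 226.] 0.36 tray: [70.4 25.3] table: [92.8 18.2]
t 11.25 pos [589.   62.3  79.5] rot [-3.1  0.   1.7] F [-0.3  0.2 -2.4] open 0.223 grip 53.2
turn [-0.  0. -0.] shift [-0.  0.  0.] rows 0.027168417120542222 0.009690434480617132
```

View pics/both5.png

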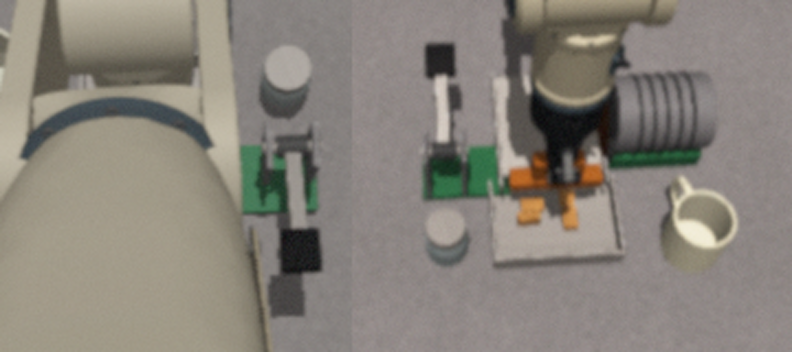

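In the scene view all four offcuts are in the tray in front of the scraper; the top view is blocked by the arm. I lift and carry the scraper away, then check again.

step_arm:
  moves:
    - [[0,0,0],[0,0,-0.1],-1]
    - [[0,0,0],[0,0,-0.3],-1]
    - [[0,0,0],[0,0,-0.5],-1]
    - [[0,0,0],[0,0,-0.7],-1]
    - [[0,0,0],[0,0,-0.85],-1]
    - [[0,0,0],[0,0,-0.85],-1]

```text
clock: 11.85
eef_pos: [591.6, 62.6, 254.6]
tcp_rot: [3.134, -0.0, 1.653]
contact_force: [0.0, -0.1, -1.7]
opening: 0.228
grasp_force: 53.3
```

```bash
python3 -c "
from h import *
go([530,-120,245],1.654)"
```

```text
t 11.85 pos [591.6  62.6 254.6] rot [ 3.134 -0.     1.653] F [ 0.  -0.1 -1.7] open 0.228 grip 53.3
turn [ 0.01  -0.    -0.002] shift [-0.884 -0.382  0.045] rows 3.8580271008070346 0.05214571813170994
```

step_arm:
  moves:
    - [[0,0,0],[-0.2,-0.08,0],-1]
    - [[0,0,0],[-0.4,-0.17,0],-1]
    - [[0,0,0],[-0.65,-0.3,0],-1]
    - [[0,0,0],[-0.85,-0.4,0],-1]
    - [[0,0,0],[-1,-0.45,0],-1]
    - [[0,0,0],[-1,-0.45,0],-1]

```text
clock: 12.45
eef_pos: [514.1, -147.5, 248.6]
tcp_rot: [-3.14, 0.001, 1.649]
contact_force: [0.6, 0.2, -2.1]
opening: 0.224
grasp_force: 53.0
```

```bash
python3 -c "
from h import *
go([485,-290,110],1.654)"
```

```text
t 12.45 pos [ 514.1 -147.5  248.6] rot [-3.140e+00  1.000e-03  1.649e+00] F [ 0.6  0.2 -2.1] open 0.224 grip 53.0
turn [-0.003  0.001 -0.006] shift [-0.698 -0.199  0.694] rows 4.017462916714323 0.03410922889874675
```

step_arm:
  moves:
    - [[0,0,0],[-0.2,-0.06,0],-1]
    - [[0,0,0],[-0.4,-0.12,0],-1]
    - [[0,0,0],[-0.6,-0.18,0.05],-1]
    - [[0,0,0],[-0.698,-0.199,0.2],-1]
    - [[0,0,0],[-0.698,-0.199,0.4],-1]
    - [[0,0,0],[-0.698,-0.199,0.6],-1]
    - [[0,0,0],[-0.698,-0.199,0.694],-1]
    - [[0,0,0],[-0.698,-0.199,0.694],-1]

```text
clock: 13.25
eef_pos: [485.5, -284.7, 107.1]
tcp_rot: [-3.136, -0.004, 1.653]
contact_force: [0.3, 0.0, -2.1]
opening: 0.23
grasp_force: 53.1
```

```bash
python3 lk.py 6; python3 -c "
from h import *
go([485,-290,29],1.654)"
```

```text
top [296. 194.] 0.64 tray: [79.1 14.3] table: [69.4 11.7]
top [313. 189.] 0.58 tray: [ 88.4 -25. ] table: [ 78.3 -26. ]
top [293. 177.] 0.54 tray: [118.3  19.5] table: [107.   16.8]
top [315. 180.] 0.39 tray: [110.6 -29.9] table: [ 99.6 -30.7]
scene [342. 232.] 0.57 tray: [ 85.4 -22.8] table: [107.1 -27.5]
scene [354. 235.] 0.57 tray: [97.7  9.7] table: [118.7   3.3]
scene [340. 242.] 0.49 tray: [114.8 -29.9] table: [135.  -34.3]
scene [357. 229.] 0.45 tray: [79.7 20. ] table: [101.6  13.2]
t 13.45 pos [ 489.  -286.9  112.1] rot [3.1 0.  1.7] F [ 0.5 -0.6 -1.9] open 0.22 grip 53.0
turn [ 0.  0. -0.] shift [1.7 0.6 0.2] rows 7.303057388353519 0.014595013731546926
t 13.45 pos [ 489.  -286.9  112.1] rot [3.140e+00 1.000e-03 1.653e+00] F [ 0.5 -0.6 -1.9] open 0.22 grip 53.0
turn [ 0.002  0.001 -0.001] shift [-0.013 -0.022  0.416] rows 1.6658197295888542 0.014595013731546926
```

View pics/both6.png

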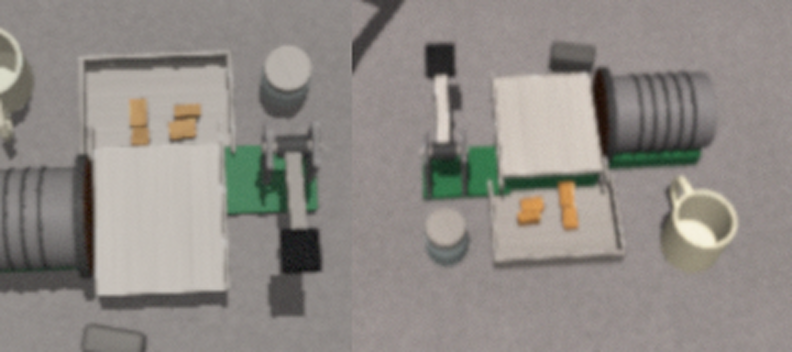

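All four offcuts lie in the tray (both views, the table is bare, the bystanders untouched). I set the scraper down.

step_arm:
  moves:
    - [[0,0,0],[0,0,0.15],-1]
    - [[0,0,0],[0,0,0.28],-1]
    - [[0,0,0],[0,0,0.36],-1]
    - [[0,0,0],[0,0,0.39],-1]
    - [[0,0,0],[0,0,0.405],-1]
    - [[0,0,0],[0,0,0.412],-1]
    - [[0,0,0],[0,0,0.416],-1]
    - [[0,0,0],[0,0,0.416],-1]

```text
clock: 14.25
eef_pos: [488.7, -287.1, 28.5]
tcp_rot: [3.14, 0.001, 1.653]
contact_force: [0.2, -0.3, 0.4]
opening: 0.221
grasp_force: 53.4
```

step_arm:
  moves:
    - [[0,0,0],[0,0,0],0]
    - [[0,0,0],[0,0,0],1]
    - [[0,0,0],[0,0,0],1]
    - [[0,0,0],[0,0,0],1]
    - [[0,0,0],[0,0,0],1]
    - [[0,0,0],[0,0,0],1]

```text
clock: 14.85
eef_pos: [488.0, -286.8, 27.7]
tcp_rot: [-3.142, -0.0, 1.653]
contact_force: [-0.3, 0.5, -0.9]
opening: 1.003
grasp_force: 0.0
```

step_arm:
  moves:
    - [[0,0,0],[0,0,-0.05],1]
    - [[0,0,0],[0,0,-0.2],1]
    - [[0,0,0],[0,0,-0.4],1]
    - [[0,0,0],[0,0,-0.6],1]
    - [[0,0,0],[0,0,-0.8],1]
    - [[0,0,0],[0,0,-0.9],-1]
    - [[0,0,0],[0,0,-0.9],-1]

```text
clock: 15.55
eef_pos: [489.7, -287.8, 211.9]
tcp_rot: [3.136, 0.004, 1.653]
contact_force: [0.3, -1.2, -1.5]
opening: 0.694
grasp_force: 0.0
```

```bash
cp lk.py lk0.py
python3 - <<'E'
from h import *
np.set_printoptions(precision=1,suppress=True)
save("top7.png",imaging.grab_frame("top"));save("w7.png",imaging.grab_frame("wrist"))
R={c:imaging.mark_of(c,"scraper") for c in("top","wrist")}
for c in R:
    for d in R[c][:2]: print(c,np.round(d["xy"]),round(d["conf"],2),atz(c,d["xy"],0))
for z in(170,133): print(S(-55,-130,z));go(S(-55,-130,z),1.654)
E
```

```text
top [459. 246.] 0.97 [ 485.3 -289.5    0. ]
wrist [319. 166.] 0.66 [ 490.9 -285.7    0. ]
[np.float64(466.26695431458006), np.float64(-75.91223243114597), 170]
t 15.75 pos [ 487.2 -286.3  206.6] rot [-3.1 -0.   1.7] F [-0.6  0.7  0.4] open 0.331 grip 0.0
turn [-0. -0. -0.] shift [ 1.1 -0.   0.2] rows 4.2916999945196626 0.015776675419713553
[np.float64(466.26695431458006), np.float64(-75.91223243114597), 133]
t 15.75 pos [ 487.2 -286.3  206.6] rot [-3.1 -0.   1.7] F [-0.6  0.7  0.4] open 0.331 grip 0.0
turn [-0. -0. -0.] shift [ 1.1 -0.   0.4] rows 4.477582612861459 0.015776675419713553
```

step_arm:
  moves:
    - [[0,0,0],[0.25,0,0.05],-1]
    - [[0,0,0],[0.5,0,0.1],-1]
    - [[0,0,0],[0.75,0,0.15],-1]
    - [[0,0,0],[1,0,0.17],-1]
    - [[0,0,0],[1,0,0.17],-1]
    - [[0,0,0],[1,0,0.17],-1]

```text
clock: 16.35
eef_pos: [470.9, -86.2, 172.6]
tcp_rot: [-3.139, -0.0, 1.656]
contact_force: [0.2, -1.6, -0.6]
opening: -0.002
grasp_force: 0.0
```

Run:
```python
from h import *
go(S(-58,-130,140),1.654)
go(S(-58,-130,96),1.654)
```

```text
t 16.35 pos [470.9 -86.2 172.6] rot [-3.139 -0.     1.656] F [ 0.2 -1.6 -0.6] open -0.002 grip 0.0
turn [-0.003 -0.001  0.002] shift [ 0.053 -0.033  0.163] rows 0.6992341620682504 0.019017902995199475
t 16.35 pos [470.9 -86.2 172.6] rot [-3.139 -0.     1.656] F [ 0.2 -1.6 -0.6] open -0.002 grip 0.0
turn [-0.003 -0.001  0.002] shift [ 0.053 -0.033  0.383] rows 1.5528301936046578 0.019017902995199475
```

step_arm:
  moves:
    - [[0,0,0],[0.053,-0.033,0.05],-1]
    - [[0,0,0],[0.053,-0.033,0.12],-1]
    - [[0,0,0],[0.053,-0.033,0.18],-1]
    - [[0,0,0],[0.053,-0.033,0.24],-1]
    - [[0,0,0],[0.053,-0.033,0.3],-1]
    - [[0,0,0],[0.053,-0.033,0.34],-1]
    - [[0,0,0],[0.053,-0.033,0.37],-1]
    - [[0,0,0],[0.053,-0.033,0.375],-1]

```text
clock: 17.15
eef_pos: [462.5, -78.1, 97.4]
tcp_rot: [-3.138, -0.0, 1.652]
contact_force: [-6.1, -2.3, 8.6]
opening: 0.002
grasp_force: 4.4
```

Run:
```python
from h import *
for i in range(4):
    imaging.grab_frame("top");s=telemetry.sense();print(s["eef_pos"],s["contact_force"],s["opening"])
go(S(-58,-130,96),1.654)
```

```text
[462.48917859 -78.10307833  97.52194098] [-5.95662211 -1.52782995  7.98500384] -7.849173933899635e-05
[462.50834425 -78.08723985  97.7155612 ] [-6.0432645  -0.61828933  9.41029261] 0.0007840087550485716
[462.51626779 -78.09520422  97.83551221] [-6.56520197 -1.50231054  8.87014546] -0.00114523421440323
[462.50075626 -78.09458016  97.86879642] [-5.6018032  -1.49362585  8.31379547] 0.004738682053902349
t 17.35 pos [462.5 -78.1  97.9] rot [-3.138 -0.     1.652] F [-5.6 -1.5  8.3] open 0.005 grip 4.3
turn [-0.005 -0.    -0.003] shift [0.009 0.005 0.009] rows 0.055979748845889986 0.028369289537686502
```

step_arm:
  moves:
    - [[0,0,0],[0,0,0.004],-1]
    - [[0,0,0],[0,0,0.007],-1]
    - [[0,0,0],[0,0,0.007],-1]
    - [[0,0,0],[0,0,0.007],-1]
    - [[0,0,0],[0,0,0.007],-1]
    - [[0,0,0],[0,0,0.007],-1]
    - [[0,0,0],[0,0,0.007],-1]
    - [[0,0,0],[0,0,0.007],-1]

```text
clock: 18.15
eef_pos: [462.5, -78.1, 96.6]
tcp_rot: [-3.138, -0.0, 1.652]
contact_force: [-6.6, -2.1, 9.8]
opening: -0.0
grasp_force: 4.5
```

Run:
```python
from h import *
C=imaging.calibration("wrist")
a=imaging.grab_frame("scene");w=imaging.grab_frame("wrist");t=imaging.grab_frame("top")
c1=cv2.resize(a[130:270,250:430],(400,311),interpolation=cv2.INTER_CUBIC);c2=cv2.resize(w,(400,250));c3=cv2.resize(t[130:290,230:490],(400,246))
im=np.zeros((560,800,3),np.uint8);im[:311,:400]=c1;im[:250,400:]=c2;im[250:496,400:]=c3
save("fin.png",im)
print(imaging.mark_of("scene","paddle_top")[:2]);print(proj("scene",S(-60,-130,96)),proj("scene",S(-51,-130,133)))
print(imaging.mark_of("wrist","paddle_top")[:2],proj("wrist",S(-60,-130,96),C))
go(S(-58,-130,96),1.654)
```

```text
[{'xy': [299.9, 170.9], 'conf': 0.78}]
[299.97535494 171.42436976] [299.55291951 166.06039579]
[] [312.8232571  253.37852055]
t 18.4 pos [462.5 -78.1  96.6] rot [-3.138 -0.     1.652] F [-6.6 -1.5  9. ] open 0.001 grip 4.5
turn [-0.004 -0.    -0.003] shift [0.009 0.005 0.003] rows 0.0439677308498518 0.02721830796662183
```

View pics/fin.png

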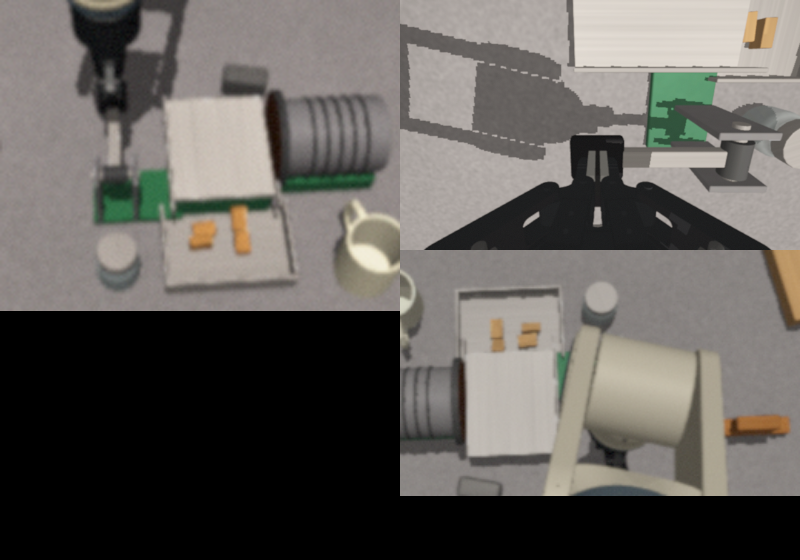

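The fingers press the centre of the paddle (wrist panel ~(597,155)), with the arm level: paddle mark at (299.9,170.9) against (300.0,171.4) expected half-way. The upward force is about 9 N. Offcuts are in the tray, the scraper is standing on the bench and the bystanders are in place. I hand in.

```bash
python3 -c "
from h import *
print(r.sign_off())"
```

```text
the job is handed in; nothing more can be done
None
```

I swept all four offcuts into the tray, set the scraper back down on the bench, and handed the job in with the gripper holding the run paddle about half-way at roughly 9 N; the hand-in gave no verdict.

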